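Pack the tagged truckles and lock the tray with its keeper comb

TASK

Pack the despatch tray: set the blue-, green- and white-tagged cheeses gently upright, each centred on the tray pad of its own colour, and leave the red-tagged and the untagged cheese where they stand. When all three are in, close the tray by lowering the orange keeper comb, centred along the tray's row of upright fins, so that its fins slide down between them to the tray floor, and leave it standing there.

Things in the scene. Friction and masses are not known exactly. Their poses are not given: they have to be found in the camera images.
- truckle_blue: cheese, an ochre-brown upright cylinder, 56 mm diameter, 56 mm tall, 150 g, standing on the table; a round blue tag, 26 mm across, on its top. Origin: centre of its underside, z up. Goes on the blue pad.
- truckle_green: cheese, an ochre-brown upright cylinder, 56 mm diameter, 56 mm tall, 150 g, standing on the table; a round green tag, 26 mm across, on its top. Origin: centre of its underside, z up. Goes on the green pad.
- truckle_white: cheese, an ochre-brown upright cylinder, 56 mm diameter, 56 mm tall, 150 g, standing on the table; a round white tag, 26 mm across, on its top. Origin: centre of its underside, z up. Goes on the white pad.
- truckle_red: cheese, an ochre-brown upright cylinder, 56 mm diameter, 56 mm tall, 150 g, standing on the table; a round red tag, 26 mm across, on its top. Origin: centre of its underside, z up. Held back: stays where it is.
- truckle_plain: cheese, an ochre-brown upright cylinder, 56 mm diameter, 56 mm tall, 150 g, standing on the table; no tag on its top. Origin: centre of its underside, z up. Not graded: stays where it is.
- keeper: Orange comb, black grip tab, 140 g, standing on its fins. Origin: centre of its underside (fin tips); y along the bar, z up; either way round is the same. Five fins 6 mm thick (y), 30 mm wide (x), 30 mm long, at y = 0, ±28, ±56 mm; bar 30 (x) by 146 mm (y), 30 to 40 mm up; grip tab in the middle 16 (x) by 36 mm (y), 40 to 70 mm up.
- tray: Dark steel tray, fixed, 156 (x) by 264 mm (y), floor 4 mm thick, walls 20 mm high on +x and both y sides. Six bright upright fins, 30 (x) by 6 mm (y), tops at 30 mm, in a row at x = -48, y = ±14, ±42, ±70 mm. Keeper's place: x = -48, y = 0, bar along y, its fins on the tray floor with 8 mm play each way. Origin: centre of underside; x from fins to pads, z up.
- pad_blue: Thin flat blue disc, 64 mm diameter, 2 mm thick, fixed on the tray floor: place of the blue-tagged cheese. Origin: centre of its underside, 4 mm above the table. It takes any of three places in the tray frame: x = +30, y = -82, 0 or +82 mm; this changes from start to start.
- pad_green: Thin flat green disc, 64 mm diameter, 2 mm thick, fixed on the tray floor: place of the green-tagged cheese. Origin: centre of its underside, 4 mm above the table. It takes any of three places in the tray frame: x = +30, y = -82, 0 or +82 mm; this changes from start to start.
- pad_white: Thin flat white disc, 64 mm diameter, 2 mm thick, fixed on the tray floor: place of the white-tagged cheese. Origin: centre of its underside, 4 mm above the table. It takes any of three places in the tray frame: x = +30, y = -82, 0 or +82 mm; this changes from start to start.
Mind the look-alikes: they are no part of the job. What is shaped like the truckle_green but black is not meant.

How it is judged (in metres and radians):
On the way, in this order (a step that is already met when the one before it is completed fails the run):
1. the three tagged cheeses stand on the pads of their own colours, before the keeper is in (horizontal distance between truckle_blue and pad_blue below 0.014 m and z of each of truckle_blue, truckle_green, truckle_white in the frame of tray below 0.011 m and angle between each of truckle_blue, truckle_green, truckle_white's own z axis and vertical below 0.1 rad and linear speed of each of truckle_blue, truckle_green, truckle_white below 0.03 m/s and horizontal distance between truckle_green and pad_green below 0.014 m and horizontal distance between truckle_white and pad_white below 0.014 m), for 0.2 s.
2. the keeper stands on the tray floor with its fins between the tray's fins (z of keeper in the frame of tray between 0 and 0.009 m and y of keeper in the frame of tray between -0.013 and 0.013 m and x of keeper in the frame of tray between -0.062 and -0.034 m and angle between the y axis of keeper and the y axis of tray, either way round below 0.2 rad and angle between keeper's own z axis and vertical below 0.1 rad and linear speed of keeper below 0.03 m/s), for 0.2 s.
At the end, for the whole second after the job is handed in: Tagged cheeses upright (0.1 rad) on the tray, within 14 mm of their own colour's pad centre; keeper upright on the tray floor, fins interlaced (13 mm along, 14 mm across the row, 0.2 rad); red-tagged and untagged cheeses within 12 mm of their starts; all at rest (all of step 1 and all of step 2 and distance of each of truckle_red, truckle_plain from where it was at the start of the episode below 0.012 m); the robot touches nothing.
It fails at once if a look-alike cheese (red-tagged or untagged) is shifted by over 20 mm (distance of any of truckle_red, truckle_plain from where it was at the start of the episode above 0.02 m).
It fails at once if a cheese or the keeper is dropped from a height (falls free of the fingers faster than 0.7 m/s, about 25 mm of drop) ((linear speed of truckle_blue above 0.7 m/s and contact force between the fingers and truckle_blue below 0.05 N) or (linear speed of truckle_green above 0.7 m/s and contact force between the fingers and truckle_green below 0.05 N) or (linear speed of truckle_white above 0.7 m/s and contact force between the fingers and truckle_white below 0.05 N) or (linear speed of keeper above 0.7 m/s and contact force between the fingers and keeper below 0.05 N)).
It also fails if it takes over 112 s, if anything falls off the work surface, if the arm or the gripper's body presses on something with over 40 N, if the wrist force passes 120 N, or if a joint passes its speed limit or range.

ROBOT

A 7-joint arm with a two-finger parallel gripper is mounted at the origin on the work surface. World frame = base frame: x ahead of the robot, y to its left, z up, the work surface at z = 0. Lengths are in m, angles in degrees, forces in N, time in s.
With the tool pointing down it reaches from about 0.4 to 0.9 m from the base axis. Payload 5.5 kg.
Tool frame: the origin (TCP) lies between the finger pads; the fingertips stand 22 mm ahead of it and the grasp point (between the pads) lies 3 mm ahead of it; z points along the fingers, y is the direction in which the jaws open and shut (so a half turn about z gives the same grasp; the last joint's range is limited). The gripper opens to 85 mm and grips with 20 to 120 N. Pads are 22 mm wide; open, the fingers measure 114 mm over their backs; the gripper's body (76 mm by 85 mm) begins 54 mm behind the grasp point. The pads swing forward as they close: fully open they stand 13 mm farther back than shut.
Start: joints at [88.132, 28.699, -24.465, 88.831, 12.651, 65.22, -12.049], TCP at [0.19, -0.622, 0.253] pointing down, gripper open.
Joint ranges: [-164.97, 164.97], [-17.58, 116.51], [-87.97, 89.64], [11.32, 138.91], [-80.73, 260.73], [10.89, 115.49], [-147.41, 147.41]. Speed limits (degrees/s): [147.25, 147.25, 180, 180, 180, 180, 180].

INTERFACE

Orientations are given as [roll, pitch, yaw] about the fixed x, y, z axes, in that order (R = Rz(yaw) Ry(pitch) Rx(roll)).
In Python, from station import observe, imaging, manip gives the robot as it stands.
- The arm moves only by the tool drive_tool, never from a script. Its argument "increments" is a list of rows, each an object of numbers: "gripper": the closure, from 0 (fully open) to 1 (shut); "dx", "dy", "dz": the shift along the tool's x, y, z in m; "twist": the turn about the tool's z in rad. A call has 1 to 20 rows; each row shifts and turns the pose as measured when the row begins, along the tool's axes as they then stand; what a row does not reach is not made up. A row lasts 1/10 s, in which the tool goes at most 50 mm and 8.59 degrees, less where a joint would pass 70% of its speed; a pose out of reach is approached as far as the arm can. A call with a gripper value outside its range is refused whole. The fingers move at their own pace and stop on an object; the grip force is fixed at half the most. Time passes only in rows, so rows that do not move let the fingers close. It gives the time, the measured TCP pose, the force and the opening at its end, in the units of the state.
- observe(): the state, without advancing time (a new reading comes with each control period).
- imaging.grab_frame(name): name is "scene" or "top" or "wrist"; returns the picture (420x560x3 uint8, red, green, blue); there is no depth.
- imaging.camera_info(name): a dict with "mtx" (3x3 intrinsics, pixels), "k1" (the pictures are not rectified: a ray, as slopes to the right and down, at radius r is drawn at 1 + k1 r^2 times it, then the intrinsics apply), "world_from_camera" (4x4, takes a point from camera to world coordinates). Camera axes: x right, y up, looking along -z (the intrinsics and any distortion apply to the point x, -y, -z); pixel columns grow to the right and rows downward; lengths in m; the calibration is good to about 2 mm. A picture is of the moment at which its call begins: read the wrist's pose just before it. camera_info takes no time and is no camera call; for the wrist camera it gives the pose at the moment of the call.
- manip.finish_job(): hands the job in, once; it reports no verdict.
The state is a dict: "time": time; "joint_pos": joint angles; "dq": joint speeds; "effort": joint torques, N m; "tcp_pos": TCP position; "tcp_rot": TCP orientation; "ft_force": force on the tool from outside, world axes, zero at the start; "ft_torque": the same for the moment, N m; "grip_width": opening from 0.0 (shut) to 1.0 (fully open).
Only numpy, scipy, OpenCV 4.12 (cv2) and the standard library are available. Lean on these libraries where they do the work, as an engineer would, in place of code of your own. Each camera call takes 0.05 s, during which the arm holds its last target. There are 200 camera calls.

## Working session

There is one attempt and no reset: what is moved stays moved. The work goes in short steps, Python scripts to look and compute and a tool call to move; the robot and the scene stay as the last step left them, time stands still between calls to the robot, and variables do not carry over. Pictures are saved under pics/ and viewed, about 12 in all and at most 16, crops included, and the job is handed in when it is done.

Besides the shell and the picture viewer there is one more tool, called after ">>>" in YAML: its name, and indented under it one key for each argument. drive_tool: Moves the arm, as the interface text tells. Its arguments: {"type":"object","properties":{"increments":{"type":"array","items":{"type":"object","properties":{"gripper":{"type":"number"},"dx":{"type":"number"},"dy":{"type":"number"},"dz":{"type":"number"},"twist":{"type":"number"}}}}},"required":["increments"]}

```bash
mkdir -p pics
python3 - <<'E'
from station import observe, imaging
import cv2
print(observe())
for n in("top","scene"):
    im=imaging.grab_frame(n); cv2.imwrite(f"pics/{n}0.png",im[:,:,::-1]); i=imaging.camera_info(n); print(n,i)
E
```

```text
{'time': 0.0, 'joint_pos': array([ 88.13274528,  28.75518461, -24.452096  ,  88.89310487,
        12.64905304,  65.21815994, -12.04990873]), 'dq': array([0.07772842, 0.01030556, 0.06136339, 0.03159396, 0.03965012,
       0.03403085, 0.01504271]), 'effort': array([ 3.76980215e-04, -5.69521987e+01, -5.81601486e+00, -2.80936235e+01,
        1.06221685e-02,  1.21548335e-02, -2.78762178e-05]), 'tcp_pos': array([ 0.18923517, -0.6211532 ,  0.25223044]), 'tcp_rot': array([-1.79886621e+02, -5.38860584e-03,  1.69484816e+01]), 'ft_force': array([-0.28100466, -0.02269364,  0.42818013]), 'ft_torque': array([-0.08326393,  0.00356766,  0.01877374]), 'grip_width': 1.0034037150549477}
top {'mtx': array([[477.11332301,   0.        , 279.95834297],
       [  0.        , 477.11332301, 208.84947857],
       [  0.        ,   0.        ,   1.        ]]), 'k1': -0.02587694083004573, 'world_from_camera': array([[ 0.02754993,  0.98809484, -0.15135915,  0.44197556],
       [-0.99948891,  0.02968486,  0.01186322,  0.0340466 ],
       [ 0.01621506,  0.15095496,  0.98840764,  1.10453828],
       [ 0.        ,  0.        ,  0.        ,  1.        ]])}
scene {'mtx': array([[488.81222059,   0.        , 278.65030387],
       [  0.        , 488.81222059, 216.47167049],
       [  0.        ,   0.        ,   1.        ]]), 'k1': 0.0003155128483358483, 'world_from_camera': array([[-0.77059302, -0.36583263,  0.5218744 ,  1.17416208],
       [ 0.6371668 , -0.460607  ,  0.61794795,  0.67862191],
       [ 0.01431348,  0.80870741,  0.58803694,  0.68924638],
       [ 0.        ,  0.        ,  0.        ,  1.        ]])}
```

View pics/top0.png

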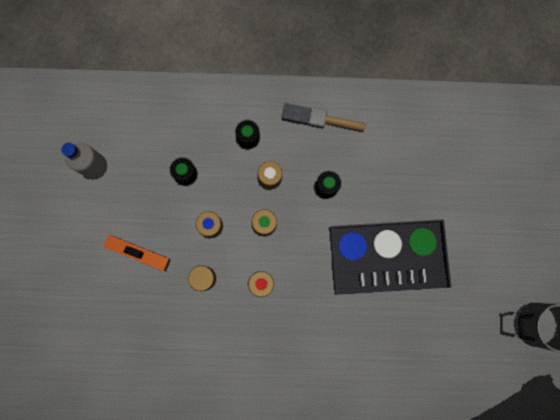

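View pics/scene0.png

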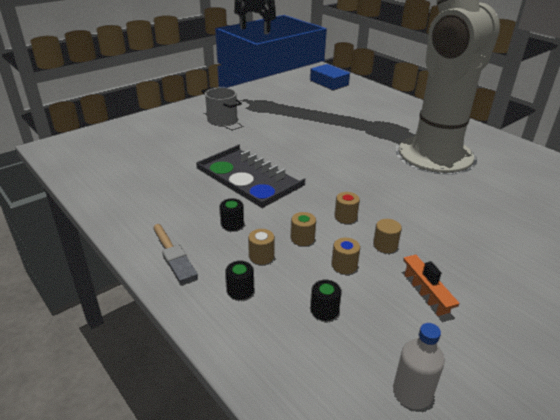

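Top view: ochre cheeses have a white tag (270,173), blue (208,224), green (264,222), none (202,278) and red (261,284). Black green-tagged decoys stand at (247,132), (183,170) and (328,183), so the only ochre green-tagged cheese is at (264,222). The keeper is at (136,252). The pads are blue (352,246), white (388,244) and green (422,241).

```bash
cat > h.py <<'E'
import cv2, numpy as np
from station import observe, imaging
def ray(info,px,z):
    px=np.asarray(px,float).reshape(-1,1,2); K=info["mtx"]; T=info["world_from_camera"]
    u=cv2.undistortPoints(px,K,np.array([info["k1"],0,0,0.]))[:,0]
    d=np.c_[u[:,0],-u[:,1],-np.ones(len(u))]@T[:3,:3].T; o=T[:3,3]
    return (o+d*((z-o[2])/d[:,2])[:,None])[:,:2]
def blobs(im,lo,hi,amin=30):
    m=cv2.inRange(cv2.cvtColor(im,cv2.COLOR_RGB2HSV),lo,hi)
    n,l,s,c=cv2.connectedComponentsWithStats(m)
    return [(c[i].round(1),s[i][4],l==i) for i in range(1,n) if s[i][4]>=amin]
R={"blue":((110,120,60),(130,255,255)),"green":((50,100,40),(75,255,255)),"white":((0,0,150),(180,60,255)),"red":((170,130,80),(180,255,255)),"red2":((0,200,80),(4,255,255)),"ochre":((12,80,80),(25,255,255)),"orange":((5,180,100),(12,255,255))}
E
python3 - <<'E'
from h import *
im=cv2.cvtColor(cv2.imread("pics/top0.png"),cv2.COLOR_BGR2RGB); I=imaging.camera_info("top")
for n,(lo,hi) in R.items():
    for c,a,m in blobs(im,lo,hi):
        x,y,*_=cv2.boundingRect(m.astype('uint8'))
        z=.056 if a<180 else .006
        if n=="ochre": z=.05
        if n=="orange": z=.04; print(cv2.minAreaRect(np.argwhere(m)[:,::-1].astype('float32')), ray(I,cv2.boxPoints(cv2.minAreaRect(np.argwhere(m)[:,::-1].astype('float32'))),z).round(4).tolist())
        print(n,c,a,ray(I,c,z).round(4))
cv2.imwrite("pics/c.png",cv2.resize(cv2.cvtColor(im[100:310,90:460],cv2.COLOR_RGB2BGR),None,fx=2.1,fy=2.1,interpolation=cv2.INTER_CUBIC))
E
```

```text
blue [ 68.  148.9] 146 [[0.7253 0.5048]]
blue [207.8 223.2] 95 [[0.5657 0.1799]]
blue [352.3 245.8] 649 [[ 0.5289 -0.1485]]
green [246.8 130.6] 120 [[0.7807 0.102 ]]
green [181.3 168.5] 123 [[0.6876 0.2457]]
green [328.8 182.1] 131 [[ 0.6666 -0.0866]]
green [263.8 221.4] 90 [[0.5734 0.0564]]
green [422.4 241.5] 618 [[ 0.5435 -0.3119]]
white [269.5 172.5] 113 [[0.6845 0.0473]]
white [387.4 243.5] 570 [[ 0.5365 -0.2301]]
red2 [260.4 284. ] 31 [[0.4363 0.0594]]
ochre [345.5 122.7] 255 [[ 0.8091 -0.1243]]
ochre [269.6 172.9] 329 [[0.685  0.0471]]
ochre [263.9 221.5] 349 [[0.5739 0.0563]]
ochre [207.9 223.5] 339 [[0.5657 0.1805]]
ochre [200.5 277.9] 501 [[0.4457 0.1907]]
ochre [260.7 283.9] 381 [[0.4365 0.0589]]
((135.9849090576172, 252.30638122558594), (64.41838073730469, 12.738914489746094), 22.10944938659668) [[0.5094, 0.411], [0.536, 0.4025], [0.4862, 0.2659], [0.4599, 0.2749]]
orange [136.6 252.6] 663 [[0.4972 0.3369]]
```

View pics/c.png

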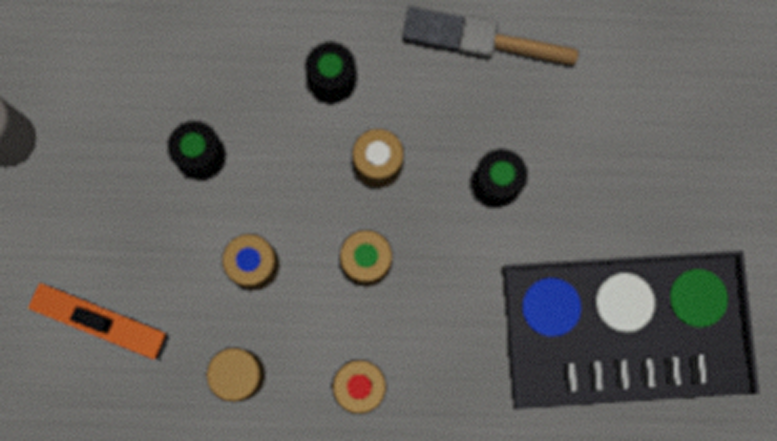

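The enlarged crop confirms the identities: the ochre green-tagged cheese is the target and the three black ones are decoys. First I turn the tool so the jaws lie along tray x (yaw ≈ 95°).

>>> drive_tool:
  increments:
    - {"twist": -0.15}
    - {"twist": -0.15}
    - {"twist": -0.15}
    - {"twist": -0.15}
    - {"twist": -0.15}
    - {"twist": -0.15}
    - {"twist": -0.15}
    - {"twist": -0.15}
    - {"twist": -0.15}

```text
schema error: expected keys gripper, dx, dy, dz, twist
```

>>> drive_tool:
  increments:
    - {"gripper": 0, "dx": 0, "dy": 0, "dz": 0, "twist": -0.15}
    - {"gripper": 0, "dx": 0, "dy": 0, "dz": 0, "twist": -0.15}
    - {"gripper": 0, "dx": 0, "dy": 0, "dz": 0, "twist": -0.15}
    - {"gripper": 0, "dx": 0, "dy": 0, "dz": 0, "twist": -0.15}
    - {"gripper": 0, "dx": 0, "dy": 0, "dz": 0, "twist": -0.15}
    - {"gripper": 0, "dx": 0, "dy": 0, "dz": 0, "twist": -0.15}
    - {"gripper": 0, "dx": 0, "dy": 0, "dz": 0, "twist": -0.15}
    - {"gripper": 0, "dx": 0, "dy": 0, "dz": 0, "twist": -0.15}
    - {"gripper": 0, "dx": 0, "dy": 0, "dz": 0, "twist": -0.15}

```text
time: 1.0
tcp_pos: [0.1877, -0.618, 0.2469]
tcp_rot: [-179.8, -0.6, 94.6]
ft_force: [-0.2, -0.0, -0.1]
grip_width: 1.0
```

```bash
cat >> h.py <<'E'
def go(x,y,z,yaw=None):
    s=observe(); p=s["tcp_pos"]; a=np.radians(s["tcp_rot"][2]); d=np.array([x,y])-p[:2]
    tw=0 if yaw is None else -np.radians((yaw-s["tcp_rot"][2]+90)%180-90)
    print("t",round(s["time"],2),"dx %.4f dy %.4f dz %.4f twist %.3f"%(d@[np.cos(a),np.sin(a)],d@[np.sin(a),-np.cos(a)],p[2]-z,tw),"pos",p.round(4),"rot",s["tcp_rot"].round(1),"q",s["joint_pos"].round(0),"F",s["ft_force"].round(1),"w",round(s["grip_width"],3))
E
python3 -c "
from h import *; go(.5657,.1799,.2,95.1)"
```

```text
t 1.0 dx 0.7647 dy 0.4413 dz 0.0469 twist -0.008 pos [ 0.1877 -0.618   0.2469] rot [-179.8   -0.6   94.6] q [ 99.  33. -41.  89.  22.  68.  58.] F [-0.2 -0.  -0.1] w 1.0
```

>>> drive_tool:
  increments:
    - {"gripper": 0, "dx": 0.042, "dy": 0.025, "dz": 0, "twist": 0}
    - {"gripper": 0, "dx": 0.042, "dy": 0.025, "dz": 0, "twist": 0}
    - {"gripper": 0, "dx": 0.042, "dy": 0.025, "dz": 0, "twist": 0}
    - {"gripper": 0, "dx": 0.042, "dy": 0.025, "dz": 0, "twist": 0}
    - {"gripper": 0, "dx": 0.042, "dy": 0.025, "dz": 0, "twist": 0}
    - {"gripper": 0, "dx": 0.042, "dy": 0.025, "dz": 0, "twist": 0}
    - {"gripper": 0, "dx": 0.042, "dy": 0.025, "dz": 0, "twist": 0}
    - {"gripper": 0, "dx": 0.042, "dy": 0.025, "dz": 0, "twist": 0}
    - {"gripper": 0, "dx": 0.042, "dy": 0.025, "dz": 0, "twist": 0}

```text
time: 1.9
tcp_pos: [0.379, -0.2189, 0.2458]
tcp_rot: [-179.7, -0.8, 93.9]
ft_force: [0.8, -0.2, 0.6]
grip_width: 1.002
```

```bash
python3 -c "
from h import *; go(.5657,.1799,.2,95.1)"
```

```text
t 1.9 dx 0.3852 dy 0.2132 dz 0.0458 twist -0.021 pos [ 0.379  -0.2189  0.2458] rot [-179.7   -0.8   93.9] q [ 78.  12. -56. 117.  11.  57.  21.] F [ 0.8 -0.2  0.6] w 1.002
```

>>> drive_tool:
  increments:
    - {"gripper": 0, "dx": 0.042, "dy": 0.024, "dz": 0.004, "twist": -0.003}
    - {"gripper": 0, "dx": 0.042, "dy": 0.024, "dz": 0.004, "twist": -0.003}
    - {"gripper": 0, "dx": 0.042, "dy": 0.024, "dz": 0.004, "twist": -0.003}
    - {"gripper": 0, "dx": 0.042, "dy": 0.024, "dz": 0.004, "twist": -0.003}
    - {"gripper": 0, "dx": 0.042, "dy": 0.024, "dz": 0.004, "twist": -0.003}
    - {"gripper": 0, "dx": 0.042, "dy": 0.024, "dz": 0.004, "twist": -0.003}
    - {"gripper": 0, "dx": 0.042, "dy": 0.024, "dz": 0.004, "twist": -0.003}
    - {"gripper": 0, "dx": 0.042, "dy": 0.024, "dz": 0.004, "twist": -0.003}
    - {"gripper": 0, "dx": 0.042, "dy": 0.02, "dz": 0, "twist": 0}

```text
time: 2.8
tcp_pos: [0.5643, 0.1874, 0.2134]
tcp_rot: [-179.6, -0.4, 94.9]
ft_force: [1.0, 0.0, -0.2]
grip_width: 0.999
```

Run:
```python
from h import *; go(.5657,.1799,.2,95.1)
I=imaging.camera_info("wrist");im=imaging.grab_frame("wrist");cv2.imwrite("pics/w1.png",im[:,:,::-1])
for n in("blue","green","white"):
  for c,a,m in blobs(im,*R[n],200): print(n,c,a,ray(I,c,.056).round(4))
```

```text
t 2.8 dx -0.0076 dy 0.0008 dz 0.0134 twist -0.003 pos [0.5643 0.1874 0.2134] rot [-179.6   -0.4   94.9] q [ 18.  33. -53.  98.  29.  63. -39.] F [ 1.   0.  -0.2] w 0.999
blue [277.4 210.1] 590 [[0.566 0.177]]
green [421.8 150.5] 720 [[0.6877 0.2425]]
green [479.4 300.9] 470 [[0.7811 0.0987]]
green [274.5 325.6] 411 [[0.5739 0.0533]]
white [289.8 148.9] 135006 [[0.5719 0.2332]]
white [374.8 339.6] 245 [[0.6806 0.0447]]
white [ 96.9 402.9] 1527 [[ 0.3749 -0.0775]]
white [465.2 404.6] 709 [[ 0.806  -0.0399]]
```

View pics/w1.png

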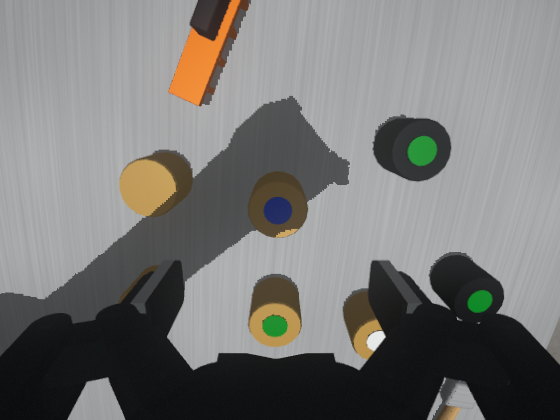

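The wrist view shows the blue tag at (277,210), giving (0.566, 0.177), which agrees with the top view within 3 mm. I descend on it.

>>> drive_tool:
  increments:
    - {"gripper": 0, "dx": -0.009, "dy": 0.001, "dz": 0.03, "twist": 0}
    - {"gripper": 0, "dx": 0, "dy": 0, "dz": 0.03, "twist": 0}
    - {"gripper": 0, "dx": 0, "dy": 0, "dz": 0.03, "twist": 0}
    - {"gripper": 0, "dx": 0, "dy": 0, "dz": 0.03, "twist": 0}

```text
time: 3.25
tcp_pos: [0.5678, 0.2008, 0.0946]
tcp_rot: [179.8, -1.2, 96.1]
ft_force: [0.3, -0.6, 1.0]
grip_width: 0.999
```

```bash
python3 -c "
from h import *; go(.566,.178,.047,95.1)"
```

```text
t 3.25 dx -0.0225 dy -0.0042 dz 0.0476 twist 0.017 pos [0.5678 0.2008 0.0946] rot [179.8  -1.2  96.1] q [ 12.  42. -47. 102.  37.  52. -44.] F [ 0.3 -0.6  1. ] w 0.999
```

>>> drive_tool:
  increments:
    - {"gripper": 0, "dx": -0.022, "dy": -0.004, "dz": 0, "twist": 0.017}
    - {"gripper": 0, "dx": 0, "dy": 0, "dz": 0, "twist": 0}

```text
time: 3.45
tcp_pos: [0.5618, 0.1768, 0.088]
tcp_rot: [-179.6, -1.2, 95.2]
ft_force: [0.5, 0.3, 0.0]
grip_width: 1.003
```

```bash
python3 -c "
from h import *; go(.566,.178,.047,95.1)"
```

```text
t 3.45 dx 0.0008 dy 0.0043 dz 0.0410 twist 0.001 pos [0.5618 0.1768 0.088 ] rot [-179.6   -1.2   95.2] q [ 15.  42. -46. 104.  37.  51. -43.] F [0.5 0.3 0. ] w 1.003
```

>>> drive_tool:
  increments:
    - {"gripper": 0, "dx": 0.001, "dy": 0.004, "dz": 0.02, "twist": 0}
    - {"gripper": 0, "dx": 0, "dy": 0, "dz": 0.017, "twist": 0}
    - {"gripper": 0, "dx": 0, "dy": 0, "dz": 0, "twist": 0}

```text
time: 3.75
tcp_pos: [0.565, 0.1787, 0.0496]
tcp_rot: [-179.6, -1.2, 95.1]
ft_force: [-0.4, 0.1, -0.5]
grip_width: 1.001
```

```bash
python3 -c "
from h import *; go(.566,.178,.047,95.1)"
```

```text
t 3.75 dx -0.0008 dy 0.0009 dz 0.0026 twist 0.001 pos [0.565  0.1787 0.0496] rot [-179.6   -1.2   95.1] q [ 13.  45. -44. 104.  39.  48. -45.] F [-0.4  0.1 -0.5] w 1.001
```

Now I close on the cheese and lift it.

>>> drive_tool:
  increments:
    - {"gripper": 1, "dx": 0, "dy": 0, "dz": 0.001, "twist": 0}
    - {"gripper": 1, "dx": 0, "dy": 0, "dz": 0, "twist": 0}
    - {"gripper": 1, "dx": 0, "dy": 0, "dz": 0, "twist": 0}
    - {"gripper": 1, "dx": 0, "dy": 0, "dz": 0, "twist": 0}
    - {"gripper": 1, "dx": 0, "dy": 0, "dz": 0, "twist": 0}
    - {"gripper": 1, "dx": 0, "dy": 0, "dz": 0, "twist": 0}

```text
time: 4.35
tcp_pos: [0.5655, 0.1803, 0.051]
tcp_rot: [-179.7, -1.3, 95.2]
ft_force: [-0.7, -0.4, -1.3]
grip_width: 0.641
```

```bash
python3 -c "
from h import *; go(.529,-.1485,.16,95.1)"
```

```text
t 4.35 dx -0.3241 dy -0.0664 dz -0.1090 twist 0.002 pos [0.5655 0.1803 0.051 ] rot [-179.7   -1.3   95.2] q [ 13.  45. -44. 104.  39.  48. -45.] F [-0.7 -0.4 -1.3] w 0.641
```

>>> drive_tool:
  increments:
    - {"gripper": 1, "dx": 0, "dy": 0, "dz": -0.02, "twist": 0}
    - {"gripper": 1, "dx": 0, "dy": 0, "dz": -0.03, "twist": 0}
    - {"gripper": 1, "dx": 0, "dy": 0, "dz": -0.03, "twist": 0}
    - {"gripper": 1, "dx": -0.02, "dy": -0.003, "dz": -0.02, "twist": 0}
    - {"gripper": 1, "dx": -0.035, "dy": -0.007, "dz": 0, "twist": 0}
    - {"gripper": 1, "dx": -0.035, "dy": -0.007, "dz": 0, "twist": 0}
    - {"gripper": 1, "dx": -0.035, "dy": -0.007, "dz": 0, "twist": 0}
    - {"gripper": 1, "dx": -0.035, "dy": -0.007, "dz": 0, "twist": 0}
    - {"gripper": 1, "dx": -0.035, "dy": -0.007, "dz": 0, "twist": 0}
    - {"gripper": 1, "dx": -0.035, "dy": -0.007, "dz": 0, "twist": 0}
    - {"gripper": 1, "dx": -0.02, "dy": -0.007, "dz": 0, "twist": 0}
    - {"gripper": 1, "dx": -0.01, "dy": -0.002, "dz": 0, "twist": 0}
    - {"gripper": 1, "dx": 0, "dy": 0, "dz": 0, "twist": 0}

```text
time: 5.65
tcp_pos: [0.5348, -0.0942, 0.149]
tcp_rot: [-179.8, -1.3, 95.5]
ft_force: [-0.5, -0.3, -2.1]
grip_width: 0.638
```

Run:
```python
from h import *; go(.529,-.1485,.066,95.1)
I=imaging.camera_info("wrist");im=imaging.grab_frame("wrist");cv2.imwrite("pics/w2.png",im[:,:,::-1])
for n in("blue","green","white"):
  for c,a,m in blobs(im,*R[n],200): print(n,c,a,ray(I,c,.006).round(4))
```

```text
t 5.65 dx -0.0535 dy -0.0110 dz 0.0830 twist 0.007 pos [ 0.5348 -0.0942  0.149 ] rot [-179.8   -1.3   95.5] q [ 48.  34. -52. 108.  31.  54. -13.] F [-0.5 -0.3 -2.1] w 0.638
blue [275.4 301.5] 2779 [[ 0.5435 -0.1874]]
green [361.4   9.1] 740 [[0.5848 0.0659]]
green [455.7 233.1] 968 [[ 0.6988 -0.1038]]
white [308.6 131.8] 97124 [[ 0.5555 -0.0295]]
white [525.9  40.4] 1258 [[0.7208 0.0612]]
white [ 62.1 302.6] 9471 [[ 0.3355 -0.2122]]
white [331.6 339.5] 723 [[ 0.6028 -0.2246]]
white [256.  351.3] 308 [[ 0.5296 -0.2458]]
white [136.7 392.3] 1723 [[ 0.4064 -0.3139]]
white [414.7 392.2] 1720 [[ 0.7019 -0.2841]]
```

View pics/w2.png

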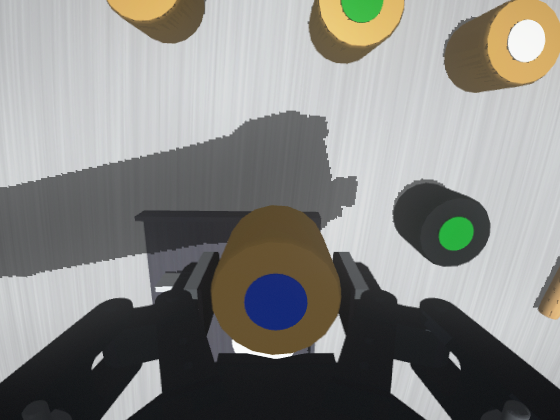

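The blue cheese is held upright with its tag at (275,302), the black decoy is at right, and the tray lies beneath. I carry on to the blue pad.

>>> drive_tool:
  increments:
    - {"gripper": 1, "dx": -0.025, "dy": -0.006, "dz": 0, "twist": 0.003}
    - {"gripper": 1, "dx": -0.015, "dy": -0.003, "dz": 0, "twist": 0.003}
    - {"gripper": 1, "dx": 0, "dy": 0, "dz": 0, "twist": 0}
    - {"gripper": 1, "dx": 0, "dy": 0, "dz": 0, "twist": 0}

```text
time: 6.1
tcp_pos: [0.5318, -0.1264, 0.1491]
tcp_rot: [-180.0, -1.6, 95.8]
ft_force: [-0.0, 0.2, -2.6]
grip_width: 0.64
```

Run:
```python
from h import *; go(.529,-.1485,.066,95.1)
z=observe()["tcp_pos"][2]
I=imaging.camera_info("wrist");im=imaging.grab_frame("wrist")
for c,a,m in blobs(im,*R["blue"],800): print(c,a,ray(I,c,z+.005).round(4))
for c,a,m in blobs(im,*R["white"],800): print(c,a,ray(I,c,.006).round(4))
```

```text
t 6.1 dx -0.0217 dy -0.0050 dz 0.0831 twist 0.011 pos [ 0.5318 -0.1264  0.1491] rot [-180.    -1.6   95.8] q [ 51.  34. -52. 108.  31.  54.  -9.] F [-0.   0.2 -2.6] w 0.64
[275.4 301.5] 2779 [[ 0.5325 -0.1297]]
[317.5 125.3] 106335 [[ 0.5592 -0.0551]]
[ 64.8 295.8] 11448 [[ 0.3377 -0.236 ]]
[136.7 392.3] 1727 [[ 0.4054 -0.3446]]
[414.7 392.2] 1726 [[ 0.6999 -0.3145]]
```

>>> drive_tool:
  increments:
    - {"gripper": 1, "dx": -0.018, "dy": -0.005, "dz": 0.015, "twist": 0.006}
    - {"gripper": 1, "dx": -0.003, "dy": 0, "dz": 0.025, "twist": 0.005}
    - {"gripper": 1, "dx": 0, "dy": 0, "dz": 0.02, "twist": 0}
    - {"gripper": 1, "dx": 0, "dy": 0, "dz": 0.005, "twist": 0}
    - {"gripper": 1, "dx": 0, "dy": 0, "dz": 0, "twist": 0}
    - {"gripper": 1, "dx": 0, "dy": 0, "dz": 0, "twist": 0}

```text
time: 6.75
tcp_pos: [0.5284, -0.1467, 0.0788]
tcp_rot: [-179.9, -1.6, 95.3]
ft_force: [0.1, 0.2, -2.0]
grip_width: 0.634
```

```bash
python3 -c "
from h import *; go(.529,-.1485,.058,95.1)"
```

```text
t 6.75 dx -0.0019 dy 0.0004 dz 0.0208 twist 0.004 pos [ 0.5284 -0.1467  0.0788] rot [-179.9   -1.6   95.3] q [ 49.  39. -46. 110.  36.  48. -11.] F [ 0.1  0.2 -2. ] w 0.634
```

>>> drive_tool:
  increments:
    - {"gripper": 1, "dx": -0.002, "dy": 0, "dz": 0.008, "twist": 0}
    - {"gripper": 1, "dx": 0, "dy": 0, "dz": 0.007, "twist": 0}
    - {"gripper": 1, "dx": 0, "dy": 0, "dz": 0.004, "twist": 0}
    - {"gripper": 1, "dx": 0, "dy": 0, "dz": 0.003, "twist": 0}
    - {"gripper": 1, "dx": 0, "dy": 0, "dz": 0, "twist": 0}

```text
time: 7.25
tcp_pos: [0.5302, -0.1488, 0.0569]
tcp_rot: [179.9, -1.5, 95.3]
ft_force: [-0.0, -1.3, -1.6]
grip_width: 0.635
```

>>> drive_tool:
  increments:
    - {"gripper": 1, "dx": 0, "dy": 0, "dz": 0.001, "twist": 0}
    - {"gripper": 0.2, "dx": 0, "dy": 0, "dz": 0, "twist": 0}
    - {"gripper": 0.1, "dx": 0, "dy": 0, "dz": 0, "twist": 0}
    - {"gripper": 0.1, "dx": 0, "dy": 0, "dz": 0, "twist": 0}
    - {"gripper": 0.1, "dx": 0, "dy": 0, "dz": 0, "twist": 0}
    - {"gripper": 0.1, "dx": 0, "dy": 0, "dz": -0.02, "twist": 0}
    - {"gripper": 0.1, "dx": 0, "dy": 0, "dz": -0.03, "twist": 0}
    - {"gripper": 0, "dx": 0, "dy": 0, "dz": -0.03, "twist": 0}
    - {"gripper": 0, "dx": 0, "dy": 0, "dz": -0.02, "twist": 0}

```text
time: 8.15
tcp_pos: [0.5291, -0.1502, 0.1575]
tcp_rot: [-179.9, -1.6, 95.4]
ft_force: [0.6, 0.5, -1.2]
grip_width: 1.008
```

```bash
python3 -c "
from h import *; go(.573,.055,.12,95.1)"
```

```text
t 8.15 dx 0.2002 dy 0.0631 dz 0.0375 twist 0.006 pos [ 0.5291 -0.1502  0.1575] rot [-179.9   -1.6   95.4] q [ 54.  34. -52. 107.  30.  55.  -6.] F [ 0.6  0.5 -1.2] w 1.008
```

>>> drive_tool:
  increments:
    - {"gripper": 0, "dx": 0.03, "dy": 0.01, "dz": 0, "twist": 0}
    - {"gripper": 0, "dx": 0.04, "dy": 0.013, "dz": 0, "twist": 0}
    - {"gripper": 0, "dx": 0.04, "dy": 0.013, "dz": 0, "twist": 0}
    - {"gripper": 0, "dx": 0.04, "dy": 0.013, "dz": 0, "twist": 0}
    - {"gripper": 0, "dx": 0.03, "dy": 0.01, "dz": 0, "twist": 0}
    - {"gripper": 0, "dx": 0.01, "dy": 0.003, "dz": 0, "twist": 0}
    - {"gripper": 0, "dx": 0, "dy": 0, "dz": 0, "twist": 0}
    - {"gripper": 0, "dx": 0, "dy": 0, "dz": 0, "twist": 0}

```text
time: 8.95
tcp_pos: [0.5783, 0.0464, 0.1677]
tcp_rot: [179.6, -1.3, 95.0]
ft_force: [0.6, 0.2, 0.1]
grip_width: 0.999
```

```bash
python3 -c "
from h import *; go(.574,.055,.09,95.1)"
```

```text
t 8.95 dx 0.0090 dy -0.0036 dz 0.0777 twist -0.002 pos [0.5783 0.0464 0.1677] rot [179.6  -1.3  95. ] q [ 32.  35. -51. 103.  31.  57. -27.] F [0.6 0.2 0.1] w 0.999
```

>>> drive_tool:
  increments:
    - {"gripper": 0, "dx": 0.008, "dy": -0.004, "dz": 0.02, "twist": 0}
    - {"gripper": 0, "dx": 0, "dy": 0, "dz": 0.03, "twist": 0}
    - {"gripper": 0, "dx": 0, "dy": 0, "dz": 0.02, "twist": 0}
    - {"gripper": 0, "dx": 0, "dy": 0, "dz": 0, "twist": 0}
    - {"gripper": 0, "dx": 0, "dy": 0, "dz": 0, "twist": 0}

```text
time: 9.45
tcp_pos: [0.5746, 0.0434, 0.0957]
tcp_rot: [179.6, -0.9, 94.2]
ft_force: [-0.4, 0.2, 0.2]
grip_width: 1.002
```

```bash
python3 -c "
from h import *; go(.574,.055,.05,95.1)"
```

```text
t 9.45 dx 0.0116 dy 0.0002 dz 0.0457 twist -0.016 pos [0.5746 0.0434 0.0957] rot [179.6  -0.9  94.2] q [ 29.  40. -47. 106.  36.  50. -32.] F [-0.4  0.2  0.2] w 1.002
```

>>> drive_tool:
  increments:
    - {"gripper": 0, "dx": 0.011, "dy": 0, "dz": 0, "twist": -0.016}
    - {"gripper": 0, "dx": 0.002, "dy": 0, "dz": 0.015, "twist": 0}
    - {"gripper": 0, "dx": 0.001, "dy": 0, "dz": 0.015, "twist": 0}
    - {"gripper": 0, "dx": 0, "dy": 0, "dz": 0.004, "twist": 0}
    - {"gripper": 0, "dx": 0, "dy": 0, "dz": 0, "twist": 0}

```text
time: 9.95
tcp_pos: [0.5756, 0.0572, 0.0619]
tcp_rot: [179.3, -0.8, 95.0]
ft_force: [-0.5, 0.0, -0.1]
grip_width: 1.004
```

```bash
python3 -c "
from h import *; go(.574,.055,.05,95.1)"
```

```text
t 9.95 dx -0.0021 dy -0.0018 dz 0.0119 twist -0.002 pos [0.5756 0.0572 0.0619] rot [179.3  -0.8  95. ] q [ 25.  42. -45. 107.  39.  47. -34.] F [-0.5  0.  -0.1] w 1.004
```

>>> drive_tool:
  increments:
    - {"gripper": 0, "dx": -0.002, "dy": -0.002, "dz": 0.01, "twist": 0}
    - {"gripper": 0, "dx": 0, "dy": 0, "dz": 0.001, "twist": 0}
    - {"gripper": 1, "dx": 0, "dy": 0, "dz": 0, "twist": 0}
    - {"gripper": 1, "dx": 0, "dy": 0, "dz": 0, "twist": 0}
    - {"gripper": 1, "dx": 0, "dy": 0, "dz": 0, "twist": 0}
    - {"gripper": 1, "dx": 0, "dy": 0, "dz": 0, "twist": 0}
    - {"gripper": 1, "dx": 0, "dy": 0, "dz": 0, "twist": 0}

```text
time: 10.65
tcp_pos: [0.5743, 0.0552, 0.0507]
tcp_rot: [179.3, -0.8, 95.0]
ft_force: [-0.7, -0.5, -1.5]
grip_width: 0.635
```

```bash
python3 -c "
from h import *; go(.5435,-.3119,.18,95.1)"
```

```text
t 10.65 dx -0.3630 dy -0.0627 dz -0.1293 twist -0.002 pos [0.5743 0.0552 0.0507] rot [179.3  -0.8  95. ] q [ 25.  43. -44. 107.  40.  46. -35.] F [-0.7 -0.5 -1.5] w 0.635
```

>>> drive_tool:
  increments:
    - {"gripper": 1, "dx": 0, "dy": 0, "dz": -0.02, "twist": 0}
    - {"gripper": 1, "dx": 0, "dy": 0, "dz": -0.035, "twist": 0}
    - {"gripper": 1, "dx": 0, "dy": 0, "dz": -0.035, "twist": 0}
    - {"gripper": 1, "dx": -0.02, "dy": -0.003, "dz": -0.025, "twist": 0}
    - {"gripper": 1, "dx": -0.035, "dy": -0.006, "dz": -0.01, "twist": 0}
    - {"gripper": 1, "dx": -0.035, "dy": -0.006, "dz": 0, "twist": 0}
    - {"gripper": 1, "dx": -0.035, "dy": -0.006, "dz": 0, "twist": 0}
    - {"gripper": 1, "dx": -0.035, "dy": -0.006, "dz": 0, "twist": 0}
    - {"gripper": 1, "dx": -0.035, "dy": -0.006, "dz": 0, "twist": 0}
    - {"gripper": 1, "dx": -0.035, "dy": -0.006, "dz": 0, "twist": 0}
    - {"gripper": 1, "dx": -0.035, "dy": -0.006, "dz": 0, "twist": 0}
    - {"gripper": 1, "dx": -0.035, "dy": -0.006, "dz": 0, "twist": 0}
    - {"gripper": 1, "dx": -0.03, "dy": -0.006, "dz": 0, "twist": 0}
    - {"gripper": 1, "dx": -0.01, "dy": 0, "dz": 0, "twist": 0}
    - {"gripper": 1, "dx": 0, "dy": 0, "dz": 0, "twist": 0}

```text
time: 12.15
tcp_pos: [0.5436, -0.3034, 0.173]
tcp_rot: [179.4, -0.8, 95.2]
ft_force: [0.2, 0.3, -1.2]
grip_width: 0.635
```

```bash
python3 -c "
from h import *; go(.5435,-.3119,.07,95.1)"
```

```text
t 12.15 dx -0.0085 dy -0.0009 dz 0.1030 twist 0.002 pos [ 0.5436 -0.3034  0.173 ] rot [179.4  -0.8  95.2] q [ 62.  38. -50.  96.  32.  60.   8.] F [ 0.2  0.3 -1.2] w 0.635
```

>>> drive_tool:
  increments:
    - {"gripper": 1, "dx": -0.008, "dy": -0.001, "dz": 0.01, "twist": 0}
    - {"gripper": 1, "dx": 0, "dy": 0, "dz": 0.03, "twist": 0}
    - {"gripper": 1, "dx": 0, "dy": 0, "dz": 0.03, "twist": 0}
    - {"gripper": 1, "dx": 0, "dy": 0, "dz": 0.01, "twist": 0}
    - {"gripper": 1, "dx": 0, "dy": 0, "dz": 0, "twist": 0}
    - {"gripper": 1, "dx": 0, "dy": 0, "dz": 0, "twist": 0}

```text
time: 12.75
tcp_pos: [0.5469, -0.3027, 0.0902]
tcp_rot: [179.3, -0.9, 95.9]
ft_force: [0.6, -0.4, -0.9]
grip_width: 0.633
```

```bash
python3 -c "
from h import *; go(.5435,-.3119,.0575,95.1)"
```

```text
t 12.75 dx -0.0089 dy -0.0043 dz 0.0327 twist 0.013 pos [ 0.5469 -0.3027  0.0902] rot [179.3  -0.9  95.9] q [ 59.  44. -46.  99.  37.  53.   5.] F [ 0.6 -0.4 -0.9] w 0.633
```

>>> drive_tool:
  increments:
    - {"gripper": 1, "dx": -0.009, "dy": -0.004, "dz": 0.005, "twist": 0.013}
    - {"gripper": 1, "dx": 0, "dy": 0, "dz": 0.01, "twist": 0}
    - {"gripper": 1, "dx": 0, "dy": 0, "dz": 0.005, "twist": 0}
    - {"gripper": 1, "dx": 0, "dy": 0, "dz": 0, "twist": 0}
    - {"gripper": 1, "dx": 0, "dy": 0, "dz": 0, "twist": 0}

```text
time: 13.25
tcp_pos: [0.5461, -0.3134, 0.0719]
tcp_rot: [179.0, -0.7, 95.0]
ft_force: [0.3, 0.4, -0.5]
grip_width: 0.635
```

```bash
python3 -c "
from h import *; go(.5435,-.3119,.0575,95.1)"
```

```text
t 13.25 dx 0.0017 dy -0.0024 dz 0.0144 twist -0.001 pos [ 0.5461 -0.3134  0.0719] rot [179.   -0.7  95. ] q [ 59.  45. -44.  99.  38.  52.   4.] F [ 0.3  0.4 -0.5] w 0.635
```

>>> drive_tool:
  increments:
    - {"gripper": 1, "dx": 0.001, "dy": -0.002, "dz": 0.006, "twist": 0}
    - {"gripper": 1, "dx": 0, "dy": 0, "dz": 0.005, "twist": 0}
    - {"gripper": 1, "dx": 0, "dy": 0, "dz": 0.003, "twist": 0}
    - {"gripper": 1, "dx": 0, "dy": 0, "dz": 0.001, "twist": 0}
    - {"gripper": 1, "dx": 0, "dy": 0, "dz": 0, "twist": 0}

```text
time: 13.75
tcp_pos: [0.5444, -0.3123, 0.0565]
tcp_rot: [179.0, -0.7, 95.0]
ft_force: [-0.2, -0.1, 1.6]
grip_width: 0.637
```

Contact (force rose ~2 N). I release and retreat.

>>> drive_tool:
  increments:
    - {"gripper": 0.2, "dx": 0, "dy": 0, "dz": 0, "twist": 0}
    - {"gripper": 0.1, "dx": 0, "dy": 0, "dz": 0, "twist": 0}
    - {"gripper": 0.1, "dx": 0, "dy": 0, "dz": 0, "twist": 0}
    - {"gripper": 0.1, "dx": 0, "dy": 0, "dz": 0, "twist": 0}
    - {"gripper": 0.1, "dx": 0, "dy": 0, "dz": -0.02, "twist": 0}
    - {"gripper": 0.1, "dx": 0, "dy": 0, "dz": -0.035, "twist": 0}
    - {"gripper": 0, "dx": 0, "dy": 0, "dz": -0.035, "twist": 0}
    - {"gripper": 0, "dx": 0, "dy": 0, "dz": -0.02, "twist": 0}
    - {"gripper": 0, "dx": 0, "dy": 0, "dz": 0, "twist": 0}

```text
time: 14.65
tcp_pos: [0.544, -0.313, 0.1759]
tcp_rot: [178.8, -0.7, 95.2]
ft_force: [0.9, -0.2, -0.3]
grip_width: 0.998
```

```bash
python3 -c "
from h import *; go(.684,.046,.12,95.1)"
```

```text
t 14.65 dx 0.3449 dy 0.1718 dz 0.0559 twist 0.001 pos [ 0.544  -0.313   0.1759] rot [178.8  -0.7  95.2] q [ 63.  38. -50.  96.  32.  60.   9.] F [ 0.9 -0.2 -0.3] w 0.998
```

>>> drive_tool:
  increments:
    - {"gripper": 0, "dx": 0.036, "dy": 0.018, "dz": 0, "twist": 0}
    - {"gripper": 0, "dx": 0.036, "dy": 0.018, "dz": 0, "twist": 0}
    - {"gripper": 0, "dx": 0.036, "dy": 0.018, "dz": 0, "twist": 0}
    - {"gripper": 0, "dx": 0.036, "dy": 0.018, "dz": 0, "twist": 0}
    - {"gripper": 0, "dx": 0.036, "dy": 0.018, "dz": 0, "twist": 0}
    - {"gripper": 0, "dx": 0.036, "dy": 0.018, "dz": 0, "twist": 0}
    - {"gripper": 0, "dx": 0.036, "dy": 0.018, "dz": 0, "twist": 0}
    - {"gripper": 0, "dx": 0.036, "dy": 0.018, "dz": 0, "twist": 0}
    - {"gripper": 0, "dx": 0.03, "dy": 0.015, "dz": 0, "twist": 0}
    - {"gripper": 0, "dx": 0.015, "dy": 0.007, "dz": 0, "twist": 0}
    - {"gripper": 0, "dx": 0, "dy": 0, "dz": 0, "twist": 0}
    - {"gripper": 0, "dx": 0, "dy": 0, "dz": 0, "twist": 0}

```text
time: 15.85
tcp_pos: [0.6826, 0.0425, 0.1832]
tcp_rot: [178.9, -0.5, 94.8]
ft_force: [0.4, -0.8, -0.4]
grip_width: 1.003
```

```bash
python3 -c "
from h import *; go(.684,.046,.09,95.1)"
```

```text
t 15.85 dx 0.0034 dy 0.0017 dz 0.0932 twist -0.004 pos [0.6826 0.0425 0.1832] rot [178.9  -0.5  94.8] q [ 26.  42. -48.  87.  33.  64. -24.] F [ 0.4 -0.8 -0.4] w 1.003
```

>>> drive_tool:
  increments:
    - {"gripper": 0, "dx": 0.004, "dy": 0.002, "dz": 0.02, "twist": 0}
    - {"gripper": 0, "dx": 0.003, "dy": 0, "dz": 0.03, "twist": 0}
    - {"gripper": 0, "dx": 0.003, "dy": 0, "dz": 0.03, "twist": 0}
    - {"gripper": 0, "dx": 0, "dy": 0, "dz": 0.005, "twist": 0}
    - {"gripper": 0, "dx": 0, "dy": 0, "dz": 0, "twist": 0}

```text
time: 16.35
tcp_pos: [0.6843, 0.0436, 0.0925]
tcp_rot: [179.1, -0.2, 94.3]
ft_force: [-0.7, -1.1, 0.2]
grip_width: 1.0
```

```bash
python3 -c "
from h import *; go(.684,.046,.05,95.1)"
```

```text
t 16.35 dx 0.0024 dy -0.0001 dz 0.0425 twist -0.015 pos [0.6843 0.0436 0.0925] rot [179.1  -0.2  94.3] q [ 23.  48. -44.  90.  38.  57. -28.] F [-0.7 -1.1  0.2] w 1.0
```

>>> drive_tool:
  increments:
    - {"gripper": 0, "dx": 0.003, "dy": 0, "dz": 0.015, "twist": -0.015}
    - {"gripper": 0, "dx": 0.002, "dy": 0, "dz": 0.015, "twist": 0}
    - {"gripper": 0, "dx": 0.001, "dy": 0, "dz": 0.008, "twist": 0}
    - {"gripper": 0, "dx": 0, "dy": 0, "dz": 0.002, "twist": 0}
    - {"gripper": 0, "dx": 0, "dy": 0, "dz": 0, "twist": 0}

```text
time: 16.85
tcp_pos: [0.6859, 0.048, 0.0514]
tcp_rot: [178.9, -0.2, 95.0]
ft_force: [0.1, 0.4, -0.1]
grip_width: 0.999
```

```bash
python3 -c "
from h import *; go(.684,.046,.05,95.1)"
```

```text
t 16.85 dx -0.0018 dy -0.0021 dz 0.0014 twist -0.001 pos [0.6859 0.048  0.0514] rot [178.9  -0.2  95. ] q [ 22.  51. -43.  90.  40.  54. -29.] F [ 0.1  0.4 -0.1] w 0.999
```

>>> drive_tool:
  increments:
    - {"gripper": 0, "dx": -0.002, "dy": -0.002, "dz": 0.001, "twist": 0}
    - {"gripper": 0, "dx": 0, "dy": 0, "dz": 0, "twist": 0}
    - {"gripper": 1, "dx": 0, "dy": 0, "dz": 0, "twist": 0}
    - {"gripper": 1, "dx": 0, "dy": 0, "dz": 0, "twist": 0}
    - {"gripper": 1, "dx": 0, "dy": 0, "dz": 0, "twist": 0}
    - {"gripper": 1, "dx": 0, "dy": 0, "dz": 0, "twist": 0}
    - {"gripper": 1, "dx": 0, "dy": 0, "dz": 0, "twist": 0}

```text
time: 17.55
tcp_pos: [0.6856, 0.046, 0.053]
tcp_rot: [178.7, -0.1, 95.0]
ft_force: [-0.2, 0.3, -0.4]
grip_width: 0.631
```

```bash
python3 -c "
from h import *; go(.5365,-.2301,.18,95.1)"
```

```text
t 17.55 dx -0.2620 dy -0.1727 dz -0.1270 twist -0.001 pos [0.6856 0.046  0.053 ] rot [ 1.787e+02 -1.000e-01  9.500e+01] q [ 22.  51. -43.  91.  40.  54. -29.] F [-0.2  0.3 -0.4] w 0.631
```

>>> drive_tool:
  increments:
    - {"gripper": 1, "dx": 0, "dy": 0, "dz": -0.02, "twist": 0}
    - {"gripper": 1, "dx": 0, "dy": 0, "dz": -0.035, "twist": 0}
    - {"gripper": 1, "dx": 0, "dy": 0, "dz": -0.035, "twist": 0}
    - {"gripper": 1, "dx": -0.012, "dy": -0.008, "dz": -0.03, "twist": 0}
    - {"gripper": 1, "dx": -0.03, "dy": -0.02, "dz": -0.01, "twist": 0}
    - {"gripper": 1, "dx": -0.03, "dy": -0.02, "dz": 0, "twist": 0}
    - {"gripper": 1, "dx": -0.03, "dy": -0.02, "dz": 0, "twist": 0}
    - {"gripper": 1, "dx": -0.03, "dy": -0.02, "dz": 0, "twist": 0}
    - {"gripper": 1, "dx": -0.03, "dy": -0.02, "dz": 0, "twist": 0}
    - {"gripper": 1, "dx": -0.03, "dy": -0.02, "dz": 0, "twist": 0}
    - {"gripper": 1, "dx": -0.03, "dy": -0.02, "dz": 0, "twist": 0}
    - {"gripper": 1, "dx": -0.025, "dy": -0.016, "dz": 0, "twist": 0}
    - {"gripper": 1, "dx": -0.01, "dy": -0.005, "dz": 0, "twist": 0}
    - {"gripper": 1, "dx": 0, "dy": 0, "dz": 0, "twist": 0}
    - {"gripper": 1, "dx": 0, "dy": 0, "dz": 0, "twist": 0}

```text
time: 19.05
tcp_pos: [0.5343, -0.2303, 0.2]
tcp_rot: [178.1, 0.2, 95.6]
ft_force: [0.2, 0.6, -2.3]
grip_width: 0.638
```

```bash
python3 -c "
from h import *; go(.5365,-.2301,.07,95.1)"
```

```text
t 19.05 dx 0.0000 dy 0.0022 dz 0.1300 twist 0.008 pos [ 0.5343 -0.2303  0.2   ] rot [178.1   0.2  95.6] q [ 61.  32. -53. 103.  29.  58.   3.] F [ 0.2  0.6 -2.3] w 0.638
```

>>> drive_tool:
  increments:
    - {"gripper": 1, "dx": 0, "dy": 0.002, "dz": 0.02, "twist": 0.008}
    - {"gripper": 1, "dx": -0.003, "dy": 0, "dz": 0.03, "twist": 0}
    - {"gripper": 1, "dx": -0.003, "dy": 0, "dz": 0.02, "twist": 0}
    - {"gripper": 1, "dx": 0, "dy": 0, "dz": 0.003, "twist": 0}
    - {"gripper": 1, "dx": 0, "dy": 0, "dz": 0, "twist": 0}
    - {"gripper": 1, "dx": 0, "dy": 0, "dz": 0, "twist": 0}

```text
time: 19.65
tcp_pos: [0.5476, -0.2235, 0.1299]
tcp_rot: [177.6, 0.0, 96.0]
ft_force: [-0.0, 0.2, -1.7]
grip_width: 0.631
```

Run:
```python
from h import *; go(.5365,-.2301,.059,95.1)
im=imaging.grab_frame("wrist");cv2.imwrite("pics/w3.png",im[:,:,::-1])
im=imaging.grab_frame("top");cv2.imwrite("pics/t3.png",cv2.resize(im[200:320,300:480,::-1],None,fx=4,fy=4)); I=imaging.camera_info("top")
for n in("blue","green","white"):
  for c,a,m in blobs(im,*R[n],30): print(n,c,a,ray(I,c,.062).round(4))
```

```text
t 19.65 dx -0.0054 dy -0.0117 dz 0.0709 twist 0.016 pos [ 0.5476 -0.2235  0.1299] rot [177.6   0.   96. ] q [ 56.  37. -49. 104.  34.  52.  -2.] F [-0.   0.2 -1.7] w 0.631
blue [ 68.1 149. ] 150 [[0.7235 0.5018]]
blue [345.4 255.1] 62 [[ 0.5037 -0.1242]]
green [246.8 130.6] 123 [[0.7787 0.1016]]
green [181.2 168.5] 127 [[0.6862 0.2447]]
green [328.9 182.1] 132 [[ 0.6653 -0.0861]]
green [423.1 253.3] 46 [[ 0.5124 -0.2954]]
white [474.3 212.5] 213 [[ 0.6064 -0.4125]]
white [515.8 235.3] 32 [[ 0.5579 -0.5045]]
white [459.6 242.3] 138 [[ 0.5388 -0.3773]]
```

View pics/w3.png

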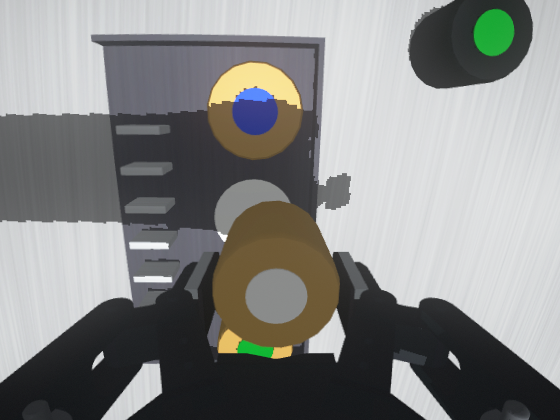

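The wrist view shows blue centred on its pad at (255,110), the white pad at (253,215), and the held white cheese slightly to the +x side, which matches the computed −12 mm correction.

>>> drive_tool:
  increments:
    - {"gripper": 1, "dx": -0.005, "dy": -0.011, "dz": 0.005, "twist": 0.016}
    - {"gripper": 1, "dx": 0, "dy": 0, "dz": 0.02, "twist": 0}
    - {"gripper": 1, "dx": 0, "dy": 0, "dz": 0.01, "twist": 0}
    - {"gripper": 1, "dx": 0, "dy": 0, "dz": 0, "twist": 0}
    - {"gripper": 1, "dx": 0, "dy": 0, "dz": 0, "twist": 0}

```text
time: 20.25
tcp_pos: [0.5379, -0.2333, 0.0964]
tcp_rot: [177.4, 0.3, 94.8]
ft_force: [0.5, 0.8, -1.5]
grip_width: 0.634
```

```bash
python3 -c "
from h import *; go(.5365,-.2301,.059,95.1)"
```

```text
t 20.25 dx 0.0033 dy -0.0012 dz 0.0374 twist -0.006 pos [ 0.5379 -0.2333  0.0964] rot [177.4   0.3  94.8] q [ 56.  39. -46. 106.  37.  48.  -4.] F [ 0.5  0.8 -1.5] w 0.634
```

>>> drive_tool:
  increments:
    - {"gripper": 1, "dx": 0.003, "dy": -0.001, "dz": 0.008, "twist": -0.006}
    - {"gripper": 1, "dx": 0, "dy": 0, "dz": 0.01, "twist": 0}
    - {"gripper": 1, "dx": 0, "dy": 0, "dz": 0.006, "twist": 0}
    - {"gripper": 1, "dx": 0, "dy": 0, "dz": 0.002, "twist": 0}
    - {"gripper": 1, "dx": 0, "dy": 0, "dz": 0, "twist": 0}

```text
time: 20.75
tcp_pos: [0.5384, -0.2305, 0.0692]
tcp_rot: [177.4, 0.3, 95.1]
ft_force: [0.6, -0.7, -0.9]
grip_width: 0.631
```

```bash
python3 -c "
from h import *; go(.5365,-.2301,.059,95.1)"
```

```text
t 20.75 dx 0.0005 dy -0.0019 dz 0.0102 twist 0.000 pos [ 0.5384 -0.2305  0.0692] rot [177.4   0.3  95.1] q [ 54.  41. -44. 107.  39.  45.  -5.] F [ 0.6 -0.7 -0.9] w 0.631
```

>>> drive_tool:
  increments:
    - {"gripper": 1, "dx": 0.001, "dy": -0.001, "dz": 0.005, "twist": 0}
    - {"gripper": 1, "dx": 0, "dy": 0, "dz": 0.004, "twist": 0}
    - {"gripper": 1, "dx": 0, "dy": 0, "dz": 0.001, "twist": 0}
    - {"gripper": 1, "dx": 0, "dy": 0, "dz": 0, "twist": 0}

```text
time: 21.15
tcp_pos: [0.5384, -0.2295, 0.0593]
tcp_rot: [177.3, 0.4, 95.1]
ft_force: [-1.2, 0.5, 0.7]
grip_width: 0.631
```

>>> drive_tool:
  increments:
    - {"gripper": 1, "dx": 0, "dy": 0, "dz": 0.001, "twist": 0}
    - {"gripper": 0.2, "dx": 0, "dy": 0, "dz": 0, "twist": 0}
    - {"gripper": 0.1, "dx": 0, "dy": 0, "dz": 0, "twist": 0}
    - {"gripper": 0.1, "dx": 0, "dy": 0, "dz": 0, "twist": 0}
    - {"gripper": 0.1, "dx": 0, "dy": 0, "dz": 0, "twist": 0}
    - {"gripper": 0.1, "dx": 0, "dy": 0, "dz": -0.02, "twist": 0}
    - {"gripper": 0.1, "dx": 0, "dy": 0, "dz": -0.035, "twist": 0}
    - {"gripper": 0, "dx": 0, "dy": 0, "dz": -0.035, "twist": 0}
    - {"gripper": 0, "dx": 0, "dy": 0, "dz": -0.03, "twist": 0}
    - {"gripper": 0, "dx": 0, "dy": 0, "dz": 0, "twist": 0}

```text
time: 22.15
tcp_pos: [0.5336, -0.228, 0.1877]
tcp_rot: [177.2, 0.4, 95.3]
ft_force: [-0.6, 0.2, 0.2]
grip_width: 1.003
```

Run:
```python
from h import *; go(.4975,.337,.17,70); go(.4975,.337,.17)
```

```text
t 22.15 dx 0.5660 dy 0.0160 dz 0.0177 twist 0.441 pos [ 0.5336 -0.228   0.1877] rot [177.2   0.4  95.3] q [ 61.  32. -52. 104.  30.  56.   1.] F [-0.6  0.2  0.2] w 1.003
t 22.15 dx 0.5660 dy 0.0160 dz 0.0177 twist 0.000 pos [ 0.5336 -0.228   0.1877] rot [177.2   0.4  95.3] q [ 61.  32. -52. 104.  30.  56.   1.] F [-0.6  0.2  0.2] w 1.003
```

>>> drive_tool:
  increments:
    - {"gripper": 0, "dx": 0.03, "dy": 0, "dz": 0, "twist": 0}
    - {"gripper": 0, "dx": 0.042, "dy": 0.001, "dz": 0, "twist": 0}
    - {"gripper": 0, "dx": 0.042, "dy": 0.001, "dz": 0, "twist": 0}
    - {"gripper": 0, "dx": 0.042, "dy": 0.001, "dz": 0, "twist": 0}
    - {"gripper": 0, "dx": 0.042, "dy": 0.001, "dz": 0, "twist": 0}
    - {"gripper": 0, "dx": 0.042, "dy": 0.001, "dz": 0, "twist": 0}
    - {"gripper": 0, "dx": 0.042, "dy": 0.001, "dz": 0, "twist": 0}
    - {"gripper": 0, "dx": 0.042, "dy": 0.001, "dz": 0, "twist": 0}
    - {"gripper": 0, "dx": 0.042, "dy": 0.001, "dz": 0, "twist": 0}
    - {"gripper": 0, "dx": 0.042, "dy": 0.001, "dz": 0, "twist": 0}
    - {"gripper": 0, "dx": 0.042, "dy": 0.001, "dz": 0, "twist": 0}
    - {"gripper": 0, "dx": 0.03, "dy": 0.001, "dz": 0, "twist": 0}
    - {"gripper": 0, "dx": 0, "dy": 0, "dz": 0, "twist": 0.14}
    - {"gripper": 0, "dx": 0, "dy": 0, "dz": 0, "twist": 0.14}
    - {"gripper": 0, "dx": 0, "dy": 0, "dz": 0, "twist": 0.14}
    - {"gripper": 0, "dx": 0, "dy": 0, "dz": 0, "twist": 0}

```text
time: 23.75
tcp_pos: [0.4982, 0.2696, 0.1923]
tcp_rot: [176.9, -0.8, 70.4]
ft_force: [0.4, -0.4, 0.0]
grip_width: 1.0
```

Run:
```python
from h import *; go(.4975,.337,.17,70)
I=imaging.camera_info("wrist");im=imaging.grab_frame("wrist");cv2.imwrite("pics/w4.png",im[:,:,::-1])
for c,a,m in blobs(im,*R["orange"],500):
  r=cv2.minAreaRect(np.argwhere(m)[:,::-1].astype('float32')); b=ray(I,cv2.boxPoints(r),.04); print(r,b.round(4).tolist(),b.mean(0))
im=imaging.grab_frame("top");I=imaging.camera_info("top")
cv2.imwrite("pics/t4.png",cv2.resize(im[190:320,90:480,::-1],None,fx=2,fy=2))
for n in("blue","green","white"):
  for c,a,m in blobs(im,*R[n],60):
    if a<300 and c[0]>300: print(n,c,a,ray(I,c,.062).round(4))
```

```text
t 23.75 dx 0.0632 dy -0.0233 dz 0.0223 twist 0.007 pos [0.4982 0.2696 0.1923] rot [176.9  -0.8  70.4] q [  5.  28. -48. 106.  29.  55. -75.] F [ 0.4 -0.4  0. ] w 1.0
((239.01834106445312, 172.59970092773438), (78.855712890625, 33.1453971862793), 89.04515838623047) [[0.4839, 0.3383], [0.5102, 0.3292], [0.487, 0.2641], [0.4591, 0.274]] [0.48507096 0.3014154 ]
blue [348.2 253.9] 105 [[ 0.5065 -0.1303]]
blue [356.7 242.9] 97 [[ 0.5311 -0.1489]]
green [328.8 182.2] 135 [[ 0.6651 -0.0859]]
green [430.  238.5] 91 [[ 0.5454 -0.3113]]
green [420.2 252.2] 68 [[ 0.5146 -0.289 ]]
white [393.3 239.6] 115 [[ 0.5407 -0.2297]]
white [387.2 254.1] 68 [[ 0.5084 -0.2161]]
```

View pics/w4.png

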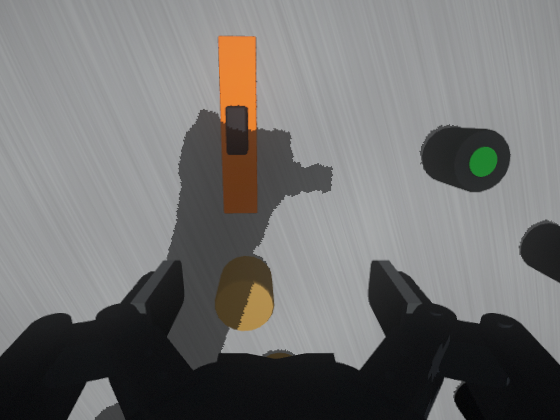

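View pics/t4.png

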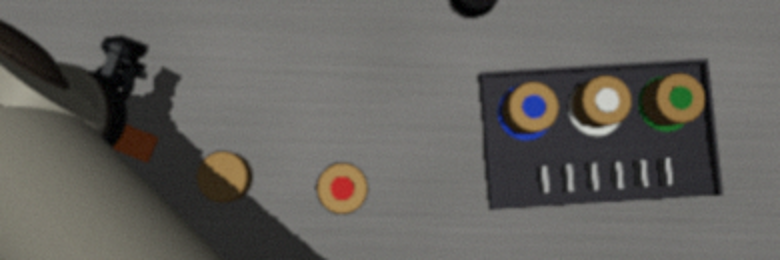

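All three cheeses stand on their pads (blue, white and green tags all within ~4 mm). The keeper in the wrist view spans rows 36–213 around column 238, with its tab at (237,130), and its long axis is aligned with tool x.

Run:
```python
from h import *
I=imaging.camera_info("wrist")
b=ray(I,[(238,124.7),(238,36),(240,213)],.04); t=ray(I,[(237,130),],.068); print(b,t)
x,y=b[0]; d=b[1]-b[2]; print(np.degrees(np.arctan2(d[1],d[0])), np.hypot(*d)); go(.4975,.3365,.11,70)
```

```text
[[0.49913968 0.34003497]
 [0.52351052 0.40414373]
 [0.47320996 0.26772381]] [[0.4987188  0.33634291]]
69.76013149623856 0.14539786997682436
t 23.85 dx 0.0631 dy -0.0230 dz 0.0822 twist 0.012 pos [0.4984 0.2694 0.1922] rot [176.9  -0.8  70.7] q [  5.  29. -48. 106.  29.  55. -75.] F [ 0.   0.  -0.4] w 1.0
```

>>> drive_tool:
  increments:
    - {"gripper": 0, "dx": 0.03, "dy": -0.012, "dz": 0.0, "twist": 0.012}
    - {"gripper": 0, "dx": 0.025, "dy": -0.01, "dz": 0.01, "twist": 0}
    - {"gripper": 0, "dx": 0.006, "dy": 0, "dz": 0.025, "twist": 0}
    - {"gripper": 0, "dx": 0, "dy": 0, "dz": 0.02, "twist": 0}
    - {"gripper": 0, "dx": 0, "dy": 0, "dz": 0, "twist": 0}
    - {"gripper": 0, "dx": 0, "dy": 0, "dz": 0, "twist": 0}

```text
time: 24.45
tcp_pos: [0.5034, 0.3336, 0.1366]
tcp_rot: [176.8, -0.8, 70.7]
ft_force: [0.4, -1.5, -0.4]
grip_width: 0.999
```

Run:
```python
from h import *; go(.498,.337,.067,70)
```

```text
t 24.45 dx 0.0014 dy -0.0063 dz 0.0696 twist 0.013 pos [0.5034 0.3336 0.1366] rot [176.8  -0.8  70.7] q [ -4.  36. -44. 103.  34.  53. -84.] F [ 0.4 -1.5 -0.4] w 0.999
```

>>> drive_tool:
  increments:
    - {"gripper": 0, "dx": 0.001, "dy": -0.006, "dz": 0.015, "twist": 0.013}
    - {"gripper": 0, "dx": 0, "dy": 0, "dz": 0.02, "twist": 0}
    - {"gripper": 0, "dx": 0, "dy": 0, "dz": 0.01, "twist": 0}
    - {"gripper": 0, "dx": 0, "dy": 0, "dz": 0, "twist": 0}
    - {"gripper": 0, "dx": 0, "dy": 0, "dz": 0, "twist": 0}

```text
time: 24.95
tcp_pos: [0.504, 0.3351, 0.0927]
tcp_rot: [176.6, -1.0, 70.0]
ft_force: [-0.3, 0.1, 0.1]
grip_width: 0.999
```

Run:
```python
from h import *; go(.498,.337,.069,70)
```

```text
t 24.95 dx -0.0002 dy -0.0063 dz 0.0237 twist 0.000 pos [0.504  0.3351 0.0927] rot [176.6  -1.   70. ] q [ -7.  39. -42. 104.  38.  48. -87.] F [-0.3  0.1  0.1] w 0.999
```

>>> drive_tool:
  increments:
    - {"gripper": 0, "dx": 0, "dy": -0.006, "dz": 0.005, "twist": 0}
    - {"gripper": 0, "dx": 0, "dy": -0.001, "dz": 0.01, "twist": 0}
    - {"gripper": 0, "dx": 0, "dy": 0, "dz": 0.006, "twist": 0}
    - {"gripper": 0, "dx": 0, "dy": 0, "dz": 0.001, "twist": 0}
    - {"gripper": 0, "dx": 0, "dy": 0, "dz": 0, "twist": 0}

```text
time: 25.45
tcp_pos: [0.4991, 0.338, 0.0698]
tcp_rot: [176.5, -1.1, 70.0]
ft_force: [-0.4, -0.6, 0.1]
grip_width: 1.002
```

Run:
```python
from h import *; go(.498,.337,.069,70)
im=imaging.grab_frame("wrist");cv2.imwrite("pics/w5.png",im[:,:,::-1])
```

```text
t 25.45 dx -0.0014 dy -0.0007 dz 0.0008 twist 0.001 pos [0.4991 0.338  0.0698] rot [176.5  -1.1  70. ] q [ -8.  41. -40. 105.  40.  46. -89.] F [-0.4 -0.6  0.1] w 1.002
```

View pics/w5.png

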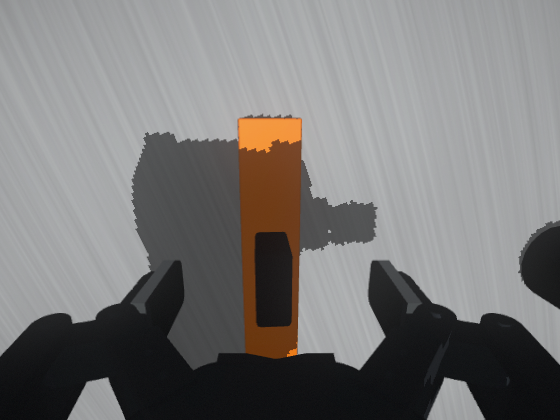

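The tab at (273,280) sits between the fingers. I close.

>>> drive_tool:
  increments:
    - {"gripper": 1, "dx": -0.001, "dy": 0, "dz": 0.001, "twist": 0}
    - {"gripper": 1, "dx": 0, "dy": 0, "dz": 0, "twist": 0}
    - {"gripper": 1, "dx": 0, "dy": 0, "dz": 0, "twist": 0}
    - {"gripper": 1, "dx": 0, "dy": 0, "dz": 0, "twist": 0}
    - {"gripper": 1, "dx": 0, "dy": 0, "dz": 0, "twist": 0}
    - {"gripper": 1, "dx": 0, "dy": 0, "dz": 0, "twist": 0}
    - {"gripper": 1, "dx": 0, "dy": 0, "dz": 0, "twist": 0}
    - {"gripper": 1, "dx": 0, "dy": 0, "dz": 0, "twist": 0}
    - {"gripper": 1, "dx": 0, "dy": 0, "dz": 0, "twist": 0}
    - {"gripper": 1, "dx": 0, "dy": 0, "dz": 0, "twist": 0}

```text
time: 26.5
tcp_pos: [0.4992, 0.3378, 0.0702]
tcp_rot: [176.5, -1.2, 70.0]
ft_force: [-1.2, 0.8, 0.3]
grip_width: 0.173
```

Run:
```python
from h import *; go(.4588,-.237,.19,95.1)
```

```text
t 26.5 dx -0.5540 dy 0.1584 dz -0.1198 twist -0.438 pos [0.4992 0.3378 0.0702] rot [176.5  -1.2  70. ] q [ -8.  41. -40. 105.  40.  46. -89.] F [-1.2  0.8  0.3] w 0.173
```

>>> drive_tool:
  increments:
    - {"gripper": 1, "dx": 0, "dy": 0, "dz": -0.01, "twist": 0}
    - {"gripper": 1, "dx": 0, "dy": 0, "dz": -0.025, "twist": 0}
    - {"gripper": 1, "dx": 0, "dy": 0, "dz": -0.03, "twist": 0}
    - {"gripper": 1, "dx": 0, "dy": 0, "dz": -0.03, "twist": 0}
    - {"gripper": 1, "dx": 0, "dy": 0, "dz": -0.025, "twist": -0.08}
    - {"gripper": 1, "dx": 0, "dy": 0, "dz": 0, "twist": -0.1}
    - {"gripper": 1, "dx": 0, "dy": 0, "dz": 0, "twist": -0.1}
    - {"gripper": 1, "dx": 0, "dy": 0, "dz": 0, "twist": -0.1}
    - {"gripper": 1, "dx": 0, "dy": 0, "dz": 0, "twist": -0.05}
    - {"gripper": 1, "dx": 0, "dy": 0, "dz": 0, "twist": 0}

```text
time: 27.5
tcp_pos: [0.4898, 0.3368, 0.1991]
tcp_rot: [176.3, 0.6, 95.7]
ft_force: [-0.0, 0.4, -1.6]
grip_width: 0.176
```

Run:
```python
from h import *; go(.4588,-.237,.19,95.1)
```

```text
t 27.5 dx -0.5679 dy -0.0875 dz 0.0091 twist 0.010 pos [0.4898 0.3368 0.1991] rot [176.3   0.6  95.7] q [  1.  33. -53. 102.  34.  59. -59.] F [-0.   0.4 -1.6] w 0.176
```

>>> drive_tool:
  increments:
    - {"gripper": 1, "dx": -0.02, "dy": -0.003, "dz": 0, "twist": 0.01}
    - {"gripper": 1, "dx": -0.035, "dy": -0.005, "dz": 0, "twist": 0}
    - {"gripper": 1, "dx": -0.035, "dy": -0.005, "dz": 0, "twist": 0}
    - {"gripper": 1, "dx": -0.035, "dy": -0.005, "dz": 0, "twist": 0}
    - {"gripper": 1, "dx": -0.035, "dy": -0.005, "dz": 0, "twist": 0}
    - {"gripper": 1, "dx": -0.035, "dy": -0.005, "dz": 0, "twist": 0}
    - {"gripper": 1, "dx": -0.035, "dy": -0.005, "dz": 0, "twist": 0}
    - {"gripper": 1, "dx": -0.035, "dy": -0.005, "dz": 0, "twist": 0}
    - {"gripper": 1, "dx": -0.035, "dy": -0.005, "dz": 0, "twist": 0}
    - {"gripper": 1, "dx": -0.035, "dy": -0.005, "dz": 0, "twist": 0}
    - {"gripper": 1, "dx": -0.035, "dy": -0.005, "dz": 0, "twist": 0}
    - {"gripper": 1, "dx": -0.035, "dy": -0.005, "dz": 0, "twist": 0}
    - {"gripper": 1, "dx": -0.035, "dy": -0.005, "dz": 0, "twist": 0}
    - {"gripper": 1, "dx": -0.035, "dy": -0.005, "dz": 0, "twist": 0}
    - {"gripper": 1, "dx": -0.03, "dy": -0.005, "dz": 0, "twist": 0}
    - {"gripper": 1, "dx": -0.01, "dy": -0.002, "dz": 0, "twist": 0}
    - {"gripper": 1, "dx": 0, "dy": 0, "dz": 0, "twist": 0}
    - {"gripper": 1, "dx": 0, "dy": 0, "dz": 0, "twist": 0}

```text
time: 29.3
tcp_pos: [0.4518, -0.2002, 0.2033]
tcp_rot: [176.1, 0.7, 93.7]
ft_force: [-0.5, -0.3, -1.6]
grip_width: 0.171
```

Run:
```python
from h import *; go(.4588,-.237,.11,95.1)
```

```text
t 29.3 dx -0.0371 dy 0.0046 dz 0.0933 twist -0.025 pos [ 0.4518 -0.2002  0.2033] rot [176.1   0.7  93.7] q [ 70.  22. -58. 116.  23.  51.   4.] F [-0.5 -0.3 -1.6] w 0.171
```

>>> drive_tool:
  increments:
    - {"gripper": 1, "dx": -0.02, "dy": 0.003, "dz": 0.01, "twist": -0.015}
    - {"gripper": 1, "dx": -0.012, "dy": 0.001, "dz": 0.02, "twist": -0.01}
    - {"gripper": 1, "dx": 0, "dy": 0, "dz": 0.015, "twist": 0}
    - {"gripper": 1, "dx": 0, "dy": 0, "dz": 0, "twist": 0}
    - {"gripper": 1, "dx": 0, "dy": 0, "dz": 0, "twist": 0}
    - {"gripper": 1, "dx": 0, "dy": 0, "dz": 0, "twist": 0}

```text
time: 29.9
tcp_pos: [0.4643, -0.2218, 0.1596]
tcp_rot: [176.1, 0.7, 95.9]
ft_force: [-0.4, -0.4, -1.2]
grip_width: 0.173
```

Run:
```python
from h import *; go(.4588,-.237,.11,95.1)
im=imaging.grab_frame("wrist");cv2.imwrite("pics/w6.png",im[:,:,::-1])
```

```text
t 29.9 dx -0.0146 dy -0.0070 dz 0.0496 twist 0.015 pos [ 0.4643 -0.2218  0.1596] rot [176.1   0.7  95.9] q [ 67.  28. -54. 115.  29.  47.   4.] F [-0.4 -0.4 -1.2] w 0.173
```

View pics/w6.png

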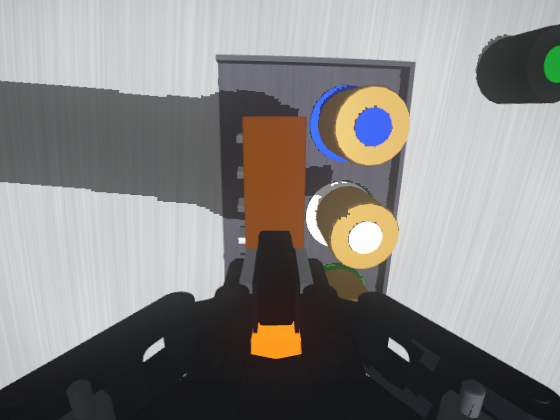

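The keeper is held over the fin row, with the cheeses undisturbed. Its bar ends at row 117, columns 243–307. I now measure the fin row and the bar end.

Run:
```python
from h import *
im=cv2.cvtColor(cv2.imread("pics/top0.png"),cv2.COLOR_BGR2RGB); I=imaging.camera_info("top")
g=im.copy(); g[:268]=0; g[292:]=0; g[:,:355]=0; g[:,435:]=0
p=[c for c,a,m in blobs(g,(0,0,120),(180,80,255),8)]; print(p)
q=ray(I,p,.028); print(q.round(4).tolist(), q.mean(0))
W=imaging.camera_info("wrist"); s=observe()["tcp_pos"]; e=ray(W,[(243,117),(307,117)],s[2]-.03); print(e, np.hypot(*(e[0]-e[1])))
a=np.radians(observe()["tcp_rot"][2]); print("centre", e.mean(0)-.073*np.array([np.cos(a),np.sin(a)]), s)
```

```text
[array([424., 275.]), array([399.3, 277. ]), array([411.7, 276.2]), array([362.1, 279. ]), array([374.5, 278.4]), array([387., 278.])]
[[0.4659, -0.3074], [0.46, -0.2513], [0.4625, -0.2794], [0.4533, -0.1673], [0.4554, -0.1953], [0.457, -0.2235]] [ 0.45901904 -0.23738222]
[[ 0.44491043 -0.15294957]
 [ 0.47406468 -0.14990915]] 0.0293123551625859
centre [ 0.46703966 -0.22403766] [ 0.46448306 -0.22179094  0.15980361]
```

>>> drive_tool:
  increments:
    - {"gripper": 1, "dx": -0.014, "dy": -0.007, "dz": 0.005, "twist": 0.015}
    - {"gripper": 1, "dx": 0, "dy": -0.001, "dz": 0.015, "twist": 0}
    - {"gripper": 1, "dx": 0, "dy": -0.001, "dz": 0.01, "twist": 0}
    - {"gripper": 1, "dx": 0, "dy": 0, "dz": 0, "twist": 0}
    - {"gripper": 1, "dx": 0, "dy": 0, "dz": 0, "twist": 0}

```text
time: 30.45
tcp_pos: [0.4585, -0.2389, 0.1275]
tcp_rot: [176.0, 0.8, 94.9]
ft_force: [-0.6, -0.7, -0.9]
grip_width: 0.165
```

Run:
```python
from h import *; go(.4575,-.237,.11,95.1)
```

```text
t 30.45 dx 0.0020 dy -0.0008 dz 0.0175 twist -0.003 pos [ 0.4585 -0.2389  0.1275] rot [176.    0.8  94.9] q [ 66.  30. -50. 116.  32.  44.   2.] F [-0.6 -0.7 -0.9] w 0.165
```

>>> drive_tool:
  increments:
    - {"gripper": 1, "dx": 0.002, "dy": -0.001, "dz": 0.01, "twist": -0.003}
    - {"gripper": 1, "dx": 0, "dy": -0.001, "dz": 0.006, "twist": 0}
    - {"gripper": 1, "dx": 0, "dy": 0, "dz": 0, "twist": 0}
    - {"gripper": 1, "dx": 0, "dy": 0, "dz": 0, "twist": 0}

```text
time: 30.85
tcp_pos: [0.4576, -0.2364, 0.1099]
tcp_rot: [176.0, 0.7, 95.2]
ft_force: [0.5, 0.4, -1.8]
grip_width: 0.173
```

Run:
```python
from h import *; go(.4575,-.237,.075,95.1)
im=imaging.grab_frame("scene");cv2.imwrite("pics/s7.png",cv2.resize(im[110:230,170:340,::-1],None,fx=4,fy=4,interpolation=cv2.INTER_CUBIC))
```

```text
t 30.85 dx -0.0006 dy -0.0001 dz 0.0349 twist 0.001 pos [ 0.4576 -0.2364  0.1099] rot [176.    0.7  95.2] q [ 65.  32. -49. 117.  34.  42.   1.] F [ 0.5  0.4 -1.8] w 0.173
```

View pics/s7.png

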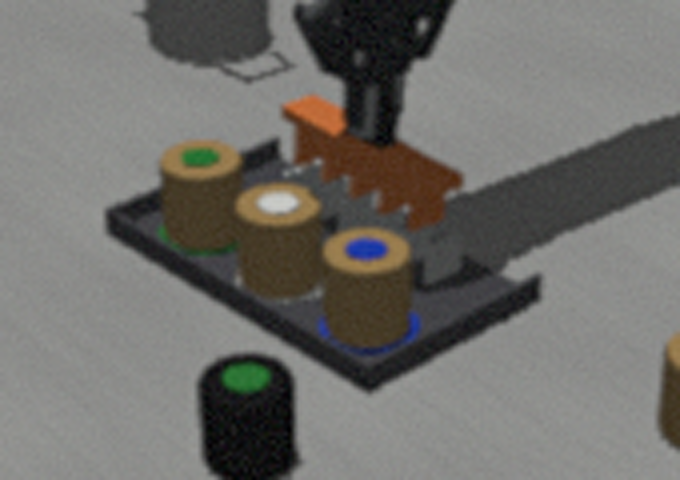

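The scene crop shows all three cheeses upright on their own pads and the comb above the fin row. I lower it slowly, watching the force.

>>> drive_tool:
  increments:
    - {"gripper": 1, "dx": -0.001, "dy": -0.001, "dz": 0.006, "twist": 0}
    - {"gripper": 1, "dx": 0, "dy": 0, "dz": 0.006, "twist": 0}
    - {"gripper": 1, "dx": 0, "dy": -0.001, "dz": 0.005, "twist": 0}
    - {"gripper": 1, "dx": 0, "dy": 0, "dz": 0, "twist": 0}

```text
time: 31.3
tcp_pos: [0.4572, -0.2382, 0.0919]
tcp_rot: [175.9, 0.8, 95.1]
ft_force: [0.1, -0.0, -1.9]
grip_width: 0.175
```

Run:
```python
from h import *; go(.4575,-.237,.0745,95.1)
```

```text
t 31.3 dx 0.0012 dy 0.0004 dz 0.0174 twist 0.001 pos [ 0.4572 -0.2382  0.0919] rot [175.9   0.8  95.1] q [ 64.  33. -47. 117.  36.  40.  -1.] F [ 0.1 -0.  -1.9] w 0.175
```

No contact force with the fins interlaced by ~8 mm, so I continue down.

>>> drive_tool:
  increments:
    - {"gripper": 1, "dx": 0.001, "dy": -0.001, "dz": 0.006, "twist": 0}
    - {"gripper": 1, "dx": 0, "dy": 0, "dz": 0.005, "twist": 0}
    - {"gripper": 1, "dx": 0, "dy": 0, "dz": 0.003, "twist": 0}
    - {"gripper": 1, "dx": 0, "dy": 0, "dz": 0.001, "twist": 0}
    - {"gripper": 1, "dx": 0, "dy": 0, "dz": 0, "twist": 0}

```text
time: 31.8
tcp_pos: [0.4575, -0.2376, 0.0757]
tcp_rot: [175.9, 0.8, 95.1]
ft_force: [-0.8, -0.6, 2.2]
grip_width: 0.174
```

Run:
```python
from h import *; go(.4575,-.237,.0745,95.1)
```

```text
t 31.8 dx 0.0006 dy 0.0001 dz 0.0012 twist 0.001 pos [ 0.4575 -0.2376  0.0757] rot [175.9   0.8  95.1] q [ 62.  35. -45. 118.  38.  39.  -2.] F [-0.8 -0.6  2.2] w 0.174
```

>>> drive_tool:
  increments:
    - {"gripper": 1, "dx": 0, "dy": 0, "dz": 0.001, "twist": 0}
    - {"gripper": 0.7, "dx": 0, "dy": 0, "dz": 0, "twist": 0}
    - {"gripper": 0.55, "dx": 0, "dy": 0, "dz": 0, "twist": 0}
    - {"gripper": 0.55, "dx": 0, "dy": 0, "dz": 0, "twist": 0}
    - {"gripper": 0.55, "dx": 0, "dy": 0, "dz": 0, "twist": 0}
    - {"gripper": 0.55, "dx": 0, "dy": 0, "dz": 0, "twist": 0}

```text
time: 32.4
tcp_pos: [0.4588, -0.238, 0.0758]
tcp_rot: [175.8, 0.9, 95.1]
ft_force: [-0.1, 0.2, -0.9]
grip_width: 0.449
```

>>> drive_tool:
  increments:
    - {"gripper": 0.55, "dx": 0, "dy": 0, "dz": -0.015, "twist": 0}
    - {"gripper": 0.55, "dx": 0, "dy": 0.001, "dz": -0.02, "twist": 0}
    - {"gripper": 0.55, "dx": 0, "dy": 0.001, "dz": -0.03, "twist": 0}
    - {"gripper": 0.55, "dx": 0, "dy": 0.001, "dz": -0.04, "twist": 0}
    - {"gripper": 0.55, "dx": 0, "dy": 0, "dz": -0.04, "twist": 0}
    - {"gripper": 0.55, "dx": -0.035, "dy": 0, "dz": -0.02, "twist": 0}
    - {"gripper": 0.55, "dx": -0.04, "dy": 0, "dz": 0, "twist": 0}
    - {"gripper": 0.55, "dx": -0.04, "dy": 0, "dz": 0, "twist": 0}
    - {"gripper": 0.55, "dx": -0.04, "dy": 0, "dz": 0, "twist": 0}
    - {"gripper": 0.55, "dx": -0.04, "dy": 0, "dz": 0, "twist": 0}
    - {"gripper": 0.55, "dx": 0, "dy": 0, "dz": 0, "twist": 0}
    - {"gripper": 0.55, "dx": 0, "dy": 0, "dz": 0, "twist": 0}

```text
time: 33.6
tcp_pos: [0.469, -0.4336, 0.2628]
tcp_rot: [175.6, 1.2, 95.7]
ft_force: [0.7, -0.1, 0.3]
grip_width: 0.45
```

Run:
```python
from h import *; go(.4575,-.237,.0745,95.1)
im=imaging.grab_frame("top");I=imaging.camera_info("top")
for n in("blue","green","white","red2","ochre"):
  for c,a,m in blobs(im,*R[n],25):
    if a<650: print(n,c,a,ray(I,c,.062 if c[0]>340 else .053).round(4))
for c,a,m in blobs(im,*R["orange"],100):
  r=cv2.minAreaRect(np.argwhere(m)[:,::-1].astype('float32')); b=ray(I,cv2.boxPoints(r),.044); print(r,b.round(4).tolist(),b.mean(0))
s=imaging.grab_frame("scene")
A=cv2.resize(im[190:320,300:480,::-1],(700,505)); B=cv2.resize(s[110:230,170:340,::-1],(700,494))
cv2.imwrite("pics/f.png",cv2.resize(np.hstack([A[:494],B]),(800,282)))
```

```text
t 33.6 dx 0.1968 dy 0.0081 dz 0.1883 twist 0.011 pos [ 0.469  -0.4336  0.2628] rot [175.6   1.2  95.7] q [ 80.  33. -54.  93.  27.  65.  26.] F [ 0.7 -0.1  0.3] w 0.45
blue [ 68. 149.] 148 [[0.7259 0.5061]]
blue [356.7 242.9] 97 [[ 0.5311 -0.1489]]
blue [349.6 255.8] 90 [[ 0.5025 -0.1334]]
green [246.8 130.6] 121 [[0.7816 0.1022]]
green [181.2 168.5] 124 [[0.6883 0.2465]]
green [328.9 182.1] 135 [[ 0.6673 -0.0872]]
green [430.1 238.4] 90 [[ 0.5456 -0.3116]]
green [420.3 252.2] 69 [[ 0.5146 -0.2892]]
white [393.3 239.5] 114 [[ 0.5409 -0.2298]]
white [387.1 254.1] 64 [[ 0.5084 -0.2158]]
red2 [260.6 283.7] 39 [[0.4369 0.059 ]]
ochre [345.4 122.7] 254 [[ 0.8049 -0.1223]]
ochre [429.8 238.5] 344 [[ 0.5454 -0.3109]]
ochre [393.1 239.6] 352 [[ 0.5407 -0.2293]]
ochre [356.5 242.7] 352 [[ 0.5316 -0.1485]]
ochre [200.6 278. ] 505 [[0.4455 0.19  ]]
ochre [371.2 278.6] 123 [[ 0.4544 -0.1808]]
ochre [260.6 283.8] 379 [[0.4367 0.059 ]]
((394.443603515625, 275.0972900390625), (13.598466873168945, 64.99817657470703), 86.42366790771484) [[0.4721, -0.1632], [0.4849, -0.3082], [0.455, -0.3096], [0.4425, -0.1651]] [ 0.46363673 -0.23649925]
```

View pics/f.png

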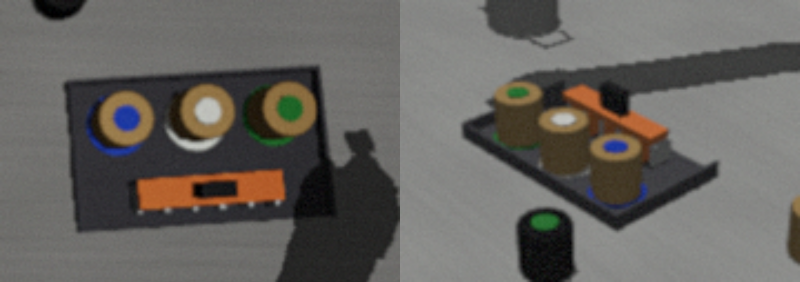

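The final picture shows the keeper level in its fin row (4.6 mm off across, 1 mm along), the cheeses on their own pads, and red and plain unmoved. I hand in.

```bash
python3 -c "
from station import manip; print(manip.finish_job())"
```

```text
the job is handed in; nothing more can be done
None
```

I packed the tray and handed the job in at about 34 s of the allowed 112 s. The blue, green and white cheeses were set on their own pads, then the orange keeper was lowered into the fin row and released. No verdict is reported.

Last checks, from the final top and scene pictures:
- **Cheeses:** the tags lie about 2 mm (blue), 2 mm (green) and 4 mm (white) from their pad centres. All three look upright.
- **Keeper:** it is about 5 mm off across the row and 1 mm along it, parallel to the fins. I felt a light floor contact (about 4 N change) before letting go. The tool height there was 5.5 mm above the pick height, against 4 mm expected for the tray floor, which is still inside the 9 mm limit. I did not measure its height separately.
- **Red-tagged and untagged cheeses:** neither moved by more than about 1 mm.
- **Robot:** the gripper was clear of everything, at about 0.26 m.

Two readings were off. The wrist camera read about 3 mm lower in y than the top camera. The tool also drifted to about 4° of tilt during the run, which caused no visible harm.

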